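# Hang a slide rack on the stainer's transfer rail and run it to the stop

## Task

Pick up the slide rack by its upright steel tab and hang it on the transfer rail: lift its hook tongue over the rail's front lip and lower it gently until it sits fully down in the channel behind, clear of the stop block by at least 60 mm. Then, keeping it seated, slide it along the rail until it presses lightly against the stop, and let go so that it hangs there by itself. Never lean or knock hard on the rail or the stop, and leave the other bench items alone.

Things in the scene. Friction and masses are not known exactly. Their poses are not given: they have to be found in the camera images.
- rack: Loose slide rack, 0.2 to 0.4 kg, upright on the bench, hook side away from the robot. Origin: centre of underside; z up; y along its length; +x from spine to tongue. White plastic basket 50 (x) by 90 (y) by 45 tall. Steel hanger 36 wide in y, C-shaped: spine plate at x -26.5 to -22.5 up to z 128, bridge z 123 to 128 going +x, tongue at its end pointing down, grip tab above the tongue.
- tongue_tip (a point): Middle of the lower edge of the rack's tongue, 105 mm above the rack's origin; axes as the rack's. Tongue: 5 thick (x -2.5 to 2.5), 36 wide in y, from z 105 up to the bridge underside at z 123. The gap between spine and tongue is 20 wide, open below; the rail's lip goes in there.
- tab_top (a point): Middle of the top edge of the rack's upright grip tab, 178 mm above the rack's underside. The tab is 10 thick (rack x -7.5 to 2.5, its far face flush with the tongue's), 36 wide in y, z 128 to 178. Grip it from above with the fingers closing along the rack's x. The centre of mass lies about under it.
- rail: Fixed rail stand, posts at its y -200 and +200. Origin: on the bench, mid-length, below the nominal channel centre line; z up; +x away from the robot. Behind the channel: rear bar (x 42, 150 high), end clamps (177 high, beyond y -170 and +170). Free space below the channel; a flat drip tray on the bench. Rack or robot must not press on rail or stop with over 25 N.
- channel (a point): NOMINAL middle of the channel floor, 145 above the bench; axes as the rail's. Channel open upward, 380 long. Front lip (-x side) 12 above the floor, 5 thick; gap 9 (x -4.5 to 4.5); back wall (+x side) 30 above the floor, 5 thick; floor 6 thick. Clamped in slots: the REAL one lies up to 6 off in x and 4 in z, parallel, unmeasured: feel for wall and floor. Yields 1 mm per 8 N in z, else rigid.
- stop: Dark steel stop block (yields 1 mm per 5 N), clamped at rail y +30 to +120, reaching over channel and lip (rail x -10 to 36, 161 to 181 above the bench, 20 wide). Origin: bench height, below the nominal channel centre, in the plane of its -y face, which the hanger's side meets; axes as the rail's. The tongue's middle is then 18 mm to the -y side of it. Push on it with 2 to 10 N.
- beaker: Bystander: white plastic beaker, 84 diameter, 110 tall; origin at the centre of its underside.
- reagent: Bystander: glass reagent bottle with cap, 68 diameter, 150 tall; origin at the centre of its underside.
- tipbox: Bystander: grey pipette-tip box with a clear cover, 87 by 122 by 63 tall, left of the rail; origin at the centre of its underside.

How it is judged:
By the outcome, as a careful person would: the job done as asked, in the order asked, and still so for the second after the job is handed in, with the robot touching nothing.
It also fails if it takes over 45 s, if anything falls off the work surface, if the arm or the gripper's body presses on something with over 40 N, if the wrist force passes 120 N, or if a joint passes its speed limit or range.

## Robot

A 7-joint arm with a two-finger parallel gripper is mounted at the origin on the work surface. World frame = base frame: x ahead of the robot, y to its left, z up, the work surface at z = 0. Lengths are in m, angles in rad, forces in N, time in s.
With the tool pointing down it reaches from about 0.4 to 0.85 m from the base axis. Payload 10.4 kg.
Tool frame: the origin (TCP) lies on the centre line of the jaws, within the pads' length; the fingertips stand 22 mm ahead of it and the grasp point (between the pads) lies 3 mm ahead of it; z points along the fingers, y is the line along which they close (so a half turn about z gives the same grasp; the last joint's range is limited). The gripper opens to 85 mm and grips with 20 to 120 N. Pads are 22 mm wide; open, the fingers measure 114 mm over their backs; the gripper's body (76 mm by 85 mm) begins 54 mm behind the grasp point. The pads swing forward as they close: fully open they stand 13 mm farther back than shut.
Start: joints at [1.153, 0.332, -0.065, 1.46, 0.022, 1.35, -0.088], TCP at [0.24, -0.577, 0.253] pointing down, gripper open.
Joint ranges: [-2.6, 2.6], [-0.5, 2.12], [-1.47, 1.34], [0.16, 2.42], [-1.27, 4.41], [0.06, 2.06], [-2.6, 2.6]. Speed limits (rad/s): [2.22, 2.22, 2.79, 2.79, 3.14, 3.14, 3.14].

## Interface

Orientations are given as a unit quaternion [w, x, y, z].
In Python, from workcell import * gives the robot as it stands. The module is installed in compiled form; this text tells all that it offers. Calls block until the motion is done:
- goto(position, orientation): joint-space move of the TCP to a pose.
- move_l(position, rot=None, speed=0.15, until_force=None): straight line of the TCP; rot=None keeps the orientation; speed is the mean speed in m/s. With until_force (N) it stops when the force on the tool has changed by that much, and returns True; else False.
- move_j(angles): joint-space move.
- move_gripper(opening): opening from 0.0 (shut) to 1.0 (fully open); the grip force is fixed at half the most; returns when the fingers have stopped.
- sleep(seconds).
- inverse_kinematics(position, orientation): joint angles nearest the present ones, or None.
- state(): the state.
- camera(name): name is "scene" or "top" or "wrist"; returns a dict with "color" (420x560x3 uint8, red, green, blue), "z_map" (420x560 float32, m along the optical axis (not along the pixel's ray), 0 where there is no reading), "fov_y" (degrees; the focal length in pixels is half the picture's height over the tangent of half this angle, whatever the lens; pixels are square), "cx", "cy" (the principal point, pixels), "D" ([k1, k2, p1, p2, k3] as OpenCV has them; the pictures are not rectified), "extrinsics" (4x4, takes a point from camera to world coordinates); the wrist camera has in their place "T_tool_cam" (4x4, takes a point from camera to tool coordinates, whose origin is the TCP and whose axes are the flange's). Camera axes: x right, y up, looking along -z (the intrinsics and any distortion apply to the point x, -y, -z); pixel columns grow to the right and rows downward; lengths in m; the calibration is good to about 2 mm. A picture is of the moment at which its call begins: read the wrist's pose just before it.
A pose or a line that the arm cannot do raises PlanningError and nothing moves.
- sign_off(): hands the job in; it is judged then, once.
The state is a dict: "t": time; "joint_positions": joint angles; "joint_velocities": joint speeds; "effort": joint torques, N m; "eef_pos": TCP position; "tcp_rot": TCP orientation; "force": force on the tool from outside, world axes, zero at the start; "torque": the same for the moment, N m; "gripper_width": opening from 0.0 (shut) to 1.0 (fully open); "grip_force": force on a finger pad.
Only numpy, scipy, OpenCV 4.12 (cv2) and the standard library are available. Lean on these libraries where they do the work, as an engineer would, in place of code of your own. Each camera call takes 0.05 s, during which the arm holds its last target. There are 200 camera calls.

## Working session

There is one attempt and no reset: what is moved stays moved. The work goes in short steps, each a Python script; the robot and the scene stay as the last script left them, time stands still between calls to the robot, and variables do not carry over. Pictures are saved under pics/ and viewed, at most 10 in all, crops included, and the job is handed in when it is done.

```bash
mkdir -p pics
cat > h.py <<'E'
import numpy as np, cv2
from workcell import *
def cloud(c,T=None):
    h,w=c["z_map"].shape; f=h/2/np.tan(np.radians(c["fov_y"])/2)
    K=np.array([[f,0,c["cx"]],[0,f,c["cy"]],[0,0,1]])
    v,u=np.mgrid[0:h,0:w].astype(np.float32)
    n=cv2.undistortPoints(np.stack([u.ravel(),v.ravel()],1)[:,None],K,np.array(c["D"],float))[:,0].reshape(h,w,2)
    z=c["z_map"]; P=np.stack([n[...,0]*z,-n[...,1]*z,-z],-1)
    T=np.array(c["extrinsics"]) if T is None else T
    W=P@T[:3,:3].T+T[:3,3]; W[z==0]=np.nan
    return W
E
python3 - <<'E'
from h import *
s=state();print(s)
for n in("scene","top"):
    c=camera(n);cv2.imwrite(f"pics/{n}.png",c["color"][...,::-1]);np.save(f"{n}_w.npy",cloud(c));np.save(f"{n}_c.npy",c["color"])
    print(n,c["fov_y"],c["D"],np.round(c["extrinsics"],3).tolist())
E
```

```text
{'t': 0.0, 'joint_positions': array([ 1.15341087,  0.33285956, -0.06466889,  1.460966  ,  0.02157973,
        1.34989187, -0.08851036]), 'joint_velocities': array([ 1.02169636e-03, -6.82723586e-04, -1.04445001e-03, -1.53867506e-03,
       -2.95428233e-05,  6.79115913e-04,  9.92161751e-04]), 'effort': array([ 7.52948381e-04, -6.25460243e+01,  4.92977793e-02, -3.91612816e+01,
        1.60701008e-02,  9.91578359e-03,  3.22122241e-05]), 'eef_pos': array([ 0.24023052, -0.57660542,  0.25251173]), 'tcp_rot': array([-6.95046248e-04,  9.80583208e-01,  1.96102168e-01, -1.68486576e-04]), 'force': array([-0.89900722, -0.58004907,  1.34251032]), 'torque': array([-0.00690885, -0.03174707,  0.01128586]), 'grip_force': 0.0, 'gripper_width': 1.0001451452693382}
scene 54.44273961117306 [0.02254494 0.         0.         0.         0.        ] [[0.771, -0.336, 0.541, 1.072], [0.637, 0.43, -0.64, -0.654], [-0.017, 0.838, 0.546, 0.716], [0.0, 0.0, 0.0, 1.0]]
top 57.95760000442308 [-0.02239687  0.          0.          0.          0.        ] [[0.019, 0.993, -0.121, 0.41], [-1.0, 0.018, -0.002, 0.003], [-0.0, 0.121, 0.993, 0.964], [0.0, 0.0, 0.0, 1.0]]
```

View pics/scene.png

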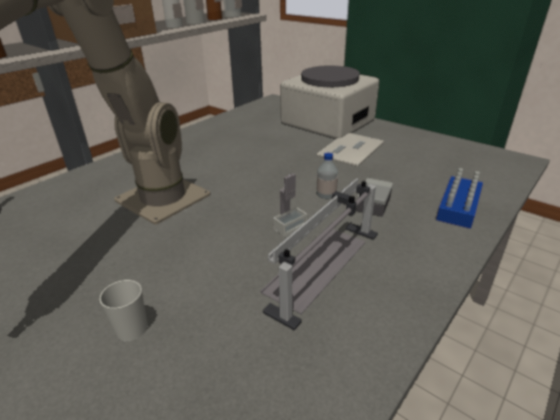

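View pics/top.png

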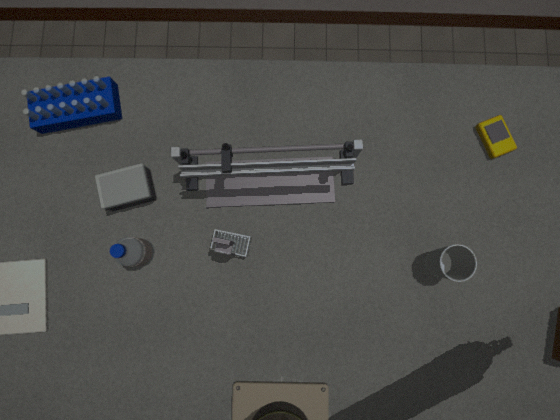

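The top view shows the rack at about (230,243), the rail from (180,170) to (355,165) with the stop at (227,157), the beaker at (458,262), and the bottle at (128,252). Next I'll measure from the depth clouds.

Run:
```python
from h import *
T=np.load("top_w.npy");S=np.load("scene_w.npy")
def box(W,lo,hi):
    P=W.reshape(-1,3);m=np.all((P>lo)&(P<hi),1);return P[m]
c=T[243,230];print("rack px",c,"stop",T[157,227],"rail ends",T[170,185],T[165,350])
for n,W in(("top",T),("scene",S)):
    P=box(W,[c[0]-.08,c[1]-.09,.012],[c[0]+.08,c[1]+.09,.2])
    for lo,hi in((.012,.04),(.035,.055),(.118,.133),(.14,.185),(.17,.19)):
        Q=P[(P[:,2]>lo)&(P[:,2]<hi)]
        if len(Q)>4:
            r=cv2.minAreaRect(Q[:,:2].astype(np.float32)*1000); print(n,lo,hi,len(Q),Q.mean(0).round(4),np.round(r[0],1),np.round(r[1],1),round(r[2],1), "zmax",Q[:,2].max().round(4))
    R=box(W,[c[0]+.09,-.3,.13],[c[0]+.35,.35,.2])
    for lo,hi in((.14,.152),(.152,.163),(.165,.173),(.173,.19)):
        Q=R[(R[:,2]>lo)&(R[:,2]<hi)]
        if len(Q)>4:
            r=cv2.minAreaRect(Q[:,:2].astype(np.float32)*1000); print(n,"rail",lo,hi,len(Q),np.round(r[0],1),np.round(r[1],1),round(r[2],2),Q.min(0).round(3),Q.max(0).round(3))
t=camera("top");s=camera("scene")
a=cv2.resize(t["color"][120:270,165:375],None,fx=3.8,fy=3.8,interpolation=2)[:590]
cv2.imwrite("pics/t2.png",np.clip(a[...,::-1].astype(float)*1.6,0,255))
b=cv2.resize(s["color"][160:335,255:405],None,fx=3.4,fy=3.4,interpolation=2)
cv2.imwrite("pics/s2.png",np.clip(b[...,::-1].astype(float)*1.6,0,255))
```

```text
rack px [0.4450331  0.11295989 0.16098508] stop [0.62560215 0.12281033 0.18225185] rail ends [0.60342851 0.21885345 0.15067998] [ 0.62223154 -0.14379143  0.14715872]
top 0.012 0.04 232 [0.4549 0.1243 0.0275] [451.6 127.9] [86.9 48.7] 79.3 zmax 0.0399
top 0.035 0.055 221 [0.4548 0.1241 0.0419] [451.5 129.5] [90.1 49.8] 79.2 zmax 0.0482
top 0.118 0.133 150 [0.435  0.1321 0.1275] [438.9 132. ] [36.4 27.2] 79.9 zmax 0.1329
top 0.14 0.185 98 [0.4484 0.1283 0.1745] [449. 130.] [35.9 10. ] 79.5 zmax 0.1815
top 0.17 0.19 85 [0.4489 0.1299 0.1773] [449.1 130.1] [35.7  9.8] 79.8 zmax 0.1815
top rail 0.14 0.152 875 [629.5  38.7] [ 63.7 417.9] 4.22 [ 0.589 -0.169  0.14 ] [0.675 0.248 0.152]
top rail 0.152 0.163 1601 [632.4  39.2] [ 66.1 418.8] 3.69 [ 0.589 -0.168  0.152] [0.678 0.25  0.163]
top rail 0.165 0.173 343 [631.8  39.7] [ 61.5 376.6] 2.71 [ 0.597 -0.149  0.165] [0.671 0.227 0.173]
top rail 0.173 0.19 815 [627.8  38.2] [ 59.4 379.3] 0.84 [ 0.597 -0.151  0.173] [0.66  0.227 0.186]
scene 0.012 0.04 410 [0.454  0.1232 0.029 ] [451.7 128.7] [92. 53.] 81.1 zmax 0.04
scene 0.035 0.055 344 [0.4482 0.1294 0.0411] [450.3 130.7] [94.1 55.6] 80.5 zmax 0.0546
scene 0.118 0.133 73 [0.4454 0.1249 0.1254] [438.8 131.4] [36.6 34.2] 83.5 zmax 0.1329
scene 0.14 0.185 162 [0.4509 0.1268 0.1614] [448.9 129.5] [39.  14.3] 75.9 zmax 0.18
scene 0.17 0.19 50 [0.4498 0.1271 0.1756] [448.4 129.5] [37.8 13.9] 78.1 zmax 0.18
scene rail 0.14 0.152 466 [632.7  38.1] [ 64.4 420.8] 3.41 [ 0.606 -0.171  0.14 ] [0.677 0.25  0.152]
scene rail 0.152 0.163 906 [632.3  38.1] [ 66.4 419. ] 3.43 [ 0.589 -0.17   0.152] [0.677 0.249 0.163]
scene rail 0.165 0.173 384 [631.7  38.3] [ 60.9 378.2] 2.2 [ 0.598 -0.151  0.165] [0.669 0.227 0.173]
scene rail 0.173 0.19 517 [635.1  41. ] [ 58.4 380.4] 5.97 [ 0.597 -0.151  0.173] [0.66  0.229 0.185][ WARN:0@0.932] global loadsave.cpp:1063 imwrite_ Unsupported depth image for selected encoder is fallbacked to CV_8U.
```

View pics/t2.png

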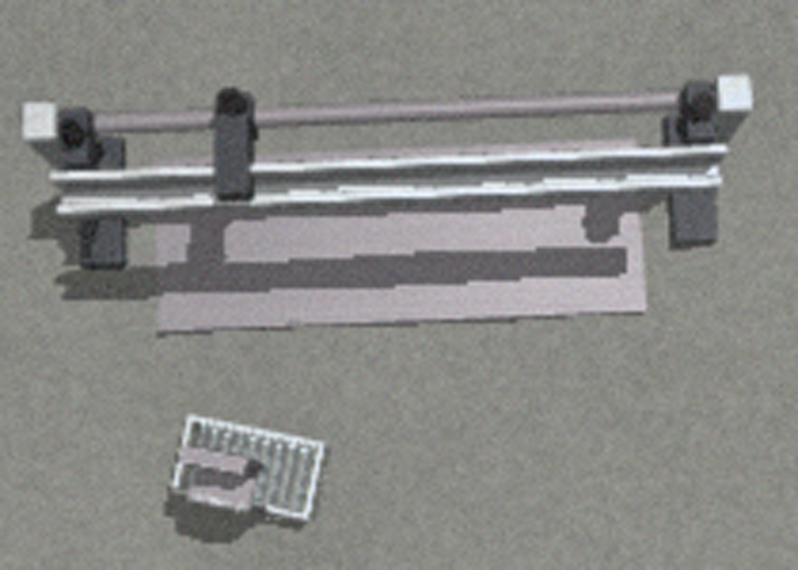

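View pics/s2.png

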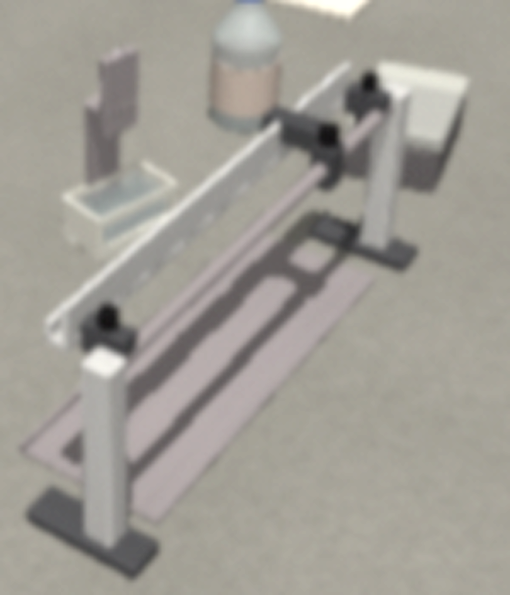

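The crops show the rack turned by about -10.5° with its tab on the far side. The stop's right edge is at crop x≈252, and the channel's lip and wall are both visible. I'll fit the rail, check IK, then grasp.

Run:
```python
from h import *
T=np.load("top_w.npy");S=np.load("scene_w.npy");C=np.load("top_c.npy")
for n,W in(("top",T),("scene",S)):
    P=W.reshape(-1,3);P=P[(P[:,1]>-.11)&(P[:,1]<.08)&(P[:,0]>.57)&(P[:,0]<.72)]
    for k,m in(("wall",(P[:,2]>.169)),("lipish",(P[:,2]>.148)&(P[:,2]<.164)&(P[:,0]<.612+.05*0)),("bar",(P[:,2]>.125)&(P[:,2]<.16)&(P[:,0]>.64))):
        Q=P[m]
        if len(Q)<10: continue
        vx,vy,x0,y0=cv2.fitLine(Q[:,:2].astype(np.float32),cv2.DIST_HUBER,0,.001,.001).ravel()
        if vy<0: vx,vy=-vx,-vy
        print(n,k,len(Q),"yaw",np.degrees(np.arctan2(-vx,vy)).round(2),"x at y=.04",(x0+vx/vy*(.04-y0)).round(4),"z",np.percentile(Q[:,2],[5,50,95]).round(4))
# post tops (white squares) and stop
for u,v in((175,151),(358,145)): print(np.nanmedian(T[v-2:v+3,u-2:u+3].reshape(-1,3),0))
P=T.reshape(-1,3);g=C.reshape(-1,3).mean(1)
m=(P[:,2]>.172)&(P[:,2]<.19)&(g<70)&(P[:,0]>.57)&(P[:,0]<.7)&(P[:,1]>.05)&(P[:,1]<.2);print("stop",m.sum(),np.percentile(P[m],[2,50,98],axis=0).round(4).tolist())
def q(a): a=np.radians(a); return [0,np.cos(a),np.sin(a),0]
for a in(39.75,129.75,45,135,46.5,136.5):
    for p in([.4487,.13,.26],[.4487,.13,.168],[.62,.02,.3],[.62,.1,.2]):
        j=inverse_kinematics(p,q(a)); print(a,p,None if j is None else np.round(j,2))
```

```text
top wall 286 yaw 3.43 x at y=.04 0.6158 z [0.1707 0.1778 0.1805]
top lipish 344 yaw 2.64 x at y=.04 0.603 z [0.1486 0.1587 0.1616]
top bar 478 yaw 3.74 x at y=.04 0.6526 z [0.15   0.1544 0.1572]
scene wall 231 yaw 3.29 x at y=.04 0.6174 z [0.1697 0.1766 0.1796]
scene bar 308 yaw 4.11 x at y=.04 0.6555 z [0.1491 0.1545 0.1566]
[0.64271496 0.23979503 0.16173904]
[ 0.66298978 -0.15866915  0.16197368]
stop 269 [[0.5973, 0.1158, 0.1731], [0.6233, 0.1265, 0.1804], [0.654, 0.1366, 0.1837]]
39.75 [0.4487, 0.13, 0.26] [ 0.76  0.06 -1.15  1.8   0.05  1.32 -0.58]
39.75 [0.4487, 0.13, 0.168] [ 0.66  0.19 -1.11  1.93  0.18  1.14 -0.7 ]
39.75 [0.62, 0.02, 0.3] [ 0.45  0.4  -0.76  1.37  0.27  1.48 -0.47]
39.75 [0.62, 0.1, 0.2] [ 0.38  0.5  -0.83  1.49  0.37  1.32 -0.67]
129.75 [0.4487, 0.13, 0.26] [-1.32 -0.11  0.91  1.89  0.09  1.32  2.52]
129.75 [0.4487, 0.13, 0.168] [ 0.77  0.24 -1.24  1.92  0.24  1.15  2.39]
129.75 [0.62, 0.02, 0.3] [ 0.72  0.59 -1.24  1.36  0.55  1.57  2.5 ]
129.75 [0.62, 0.1, 0.2] [ 0.6   0.7  -1.25  1.48  0.66  1.44  2.3 ]
45 [0.4487, 0.13, 0.26] [ 0.76  0.06 -1.15  1.8   0.05  1.32 -0.4 ]
45 [0.4487, 0.13, 0.168] [ 0.66  0.19 -1.11  1.93  0.18  1.14 -0.52]
45 [0.62, 0.02, 0.3] [ 0.46  0.4  -0.77  1.37  0.27  1.48 -0.29]
45 [0.62, 0.1, 0.2] [ 0.38  0.5  -0.84  1.49  0.38  1.32 -0.49]
135 [0.4487, 0.13, 0.26] None
135 [0.4487, 0.13, 0.168] [ 0.84  0.3  -1.35  1.92  0.32  1.17  2.52]
135 [0.62, 0.02, 0.3] None
135 [0.62, 0.1, 0.2] [ 0.6   0.7  -1.25  1.48  0.66  1.44  2.48]
46.5 [0.4487, 0.13, 0.26] [ 0.76  0.06 -1.15  1.8   0.05  1.32 -0.35]
46.5 [0.4487, 0.13, 0.168] [ 0.66  0.19 -1.11  1.93  0.18  1.14 -0.46]
46.5 [0.62, 0.02, 0.3] [ 0.46  0.4  -0.77  1.37  0.28  1.48 -0.24]
46.5 [0.62, 0.1, 0.2] [ 0.38  0.5  -0.84  1.49  0.38  1.32 -0.43]
136.5 [0.4487, 0.13, 0.26] None
136.5 [0.4487, 0.13, 0.168] None
136.5 [0.62, 0.02, 0.3] None
136.5 [0.62, 0.1, 0.2] [ 0.6   0.7  -1.25  1.48  0.66  1.44  2.53]
```

```bash
cat >> h.py <<'E'
def q(yaw): a=np.radians(yaw+90)/2; return [0,np.cos(a),np.sin(a),0]
def st(l=""):
    s=state();print(l,"t",round(s["t"],2),"p",s["eef_pos"].round(4),"F",s["force"].round(2),"M",s["torque"].round(2),"w",round(s["gripper_width"],3),"g",round(s["grip_force"],1),flush=True);return s
E
python3 - <<'E'
from h import *
goto([.4487,.130,.25],q(-10.5)); st()
move_l([.4487,.130,.168]); st()
move_gripper(0); st("grip")
move_l([.4487,.130,.20],speed=.08); sleep(.3); st("lift")
c=camera("scene");cv2.imwrite("pics/s3.png",np.clip(cv2.resize(c["color"][110:290,220:400],None,fx=3.3,fy=3.3)[...,::-1].astype(float)*1.6,0,255).astype(np.uint8))
E
```

```text
t 2.81 p [0.4491 0.1292 0.25  ] F [1.15 0.11 0.56] M [ 0.02 -0.03  0.01] w 0.999 g 0.0
 t 3.51 p [0.4491 0.1302 0.1687] F [ 0.26 -0.34  0.72] M [-0.01 -0.01  0.  ] w 0.999 g 0.0
grip t 4.18 p [0.4487 0.1301 0.1681] F [-1.44 -1.07  2.76] M [0.01 0.35 0.01] w 0.11 g 59.3
lift t 5.03 p [0.4485 0.13   0.1997] F [ 0.04  0.21 -2.1 ] M [-0.01  0.01 -0.  ] w 0.106 g 58.4
```

View pics/s3.png

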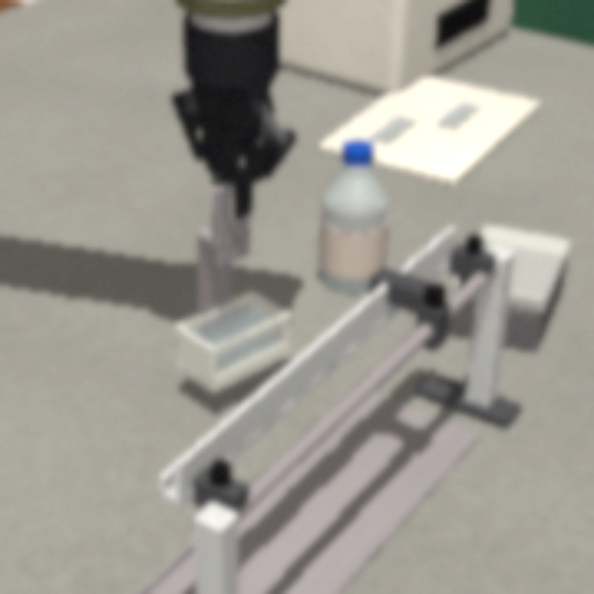

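Run:
```python
from h import *
Q=q(3.3)
move_l([.4485,.13,.235],speed=.15)
goto([.54,.02,.235],Q); st("pre")
move_l([.596,.02,.235],speed=.08); sleep(.3); st("near")
d=np.array([np.cos(np.radians(3.3)),np.sin(np.radians(3.3)),0])
p=state()["eef_pos"]
print(move_l(list(np.array([.596,.02,.235])+d*.026),speed=.01,until_force=4)); s=st("touch")
```

```text
pre t 6.09 p [0.5397 0.0198 0.2335] F [ 0.12  0.29 -2.84] M [0.05 0.04 0.02] w 0.108 g 58.5
near t 7.24 p [0.5959 0.0199 0.2351] F [ 0.41  0.03 -2.51] M [ 0.01 -0.01  0.01] w 0.105 g 58.5
True
touch t 8.67 p [0.6088 0.0206 0.234 ] F [-0.09  0.28 -3.46] M [-0.    0.02  0.03] w 0.11 g 58.7
```

Run:
```python
from h import *
d=np.array([np.cos(np.radians(3.3)),np.sin(np.radians(3.3)),0])
sleep(.3);F0=np.mean([state()["force"] for _ in range(5)],0);st("rest");p0=np.array([.6088,.0207,.235])
for k in range(1,9):
    move_l(list(p0+d*.0006*k),speed=.02); sleep(.15)
    s=st(k)
    if (s["force"]-F0)@d<-4: break
```

```text
rest t 8.97 p [0.6085 0.0205 0.2336] F [-0.74 -0.14 -1.62] M [-0.02  0.01 -0.02] w 0.104 g 58.7
1 t 9.37 p [0.6092 0.0206 0.2349] F [-1.74 -0.6  -2.37] M [-0.18  0.48  0.  ] w 0.111 g 58.6
2 t 9.77 p [0.6094 0.0207 0.2348] F [-4.61 -0.18 -1.06] M [-0.29  1.39  0.02] w 0.107 g 58.9
3 t 10.17 p [0.6096 0.0207 0.2346] F [-7.82 -0.65 -0.98] M [-0.29  1.92  0.04] w 0.105 g 59.0
```

Run:
```python
from h import *
move_l([.6070,.0206,.235],speed=.02); sleep(.2); st("back")
move_l([.6070,.0206,.216],speed=.03,until_force=5); st("in")
print(move_l([.6070,.0206,.200],speed=.008,until_force=3.5)); st("floor"); sleep(.2); st("floor")
```

```text
back t 10.7 p [0.6072 0.0206 0.2351] F [-0.22 -0.53 -2.94] M [ 0.02 -0.04  0.02] w 0.105 g 58.9
in t 11.48 p [0.6071 0.0207 0.2161] F [-0.1  -0.33 -2.63] M [ 0.03 -0.01  0.01] w 0.105 g 58.9
True
floor t 12.36 p [0.607  0.0206 0.2111] F [0.28 0.49 4.01] M [ 0.   -0.13 -0.01] w 0.113 g 59.9
floor t 12.56 p [0.607  0.0206 0.2109] F [1.28 0.9  4.46] M [ 0.08 -0.32 -0.04] w 0.108 g 60.1
```

Run:
```python
from h import *
a=np.radians(3.3);e=np.array([-np.sin(a),np.cos(a),0]);p0=np.array([.607,.0206,.2108])
for k in(20,40,58):
    r=move_l(list(p0+e*k/1000),speed=.04,until_force=7); st((k,r))
    if r: break
if not r: print(move_l(list(p0+e*.1),speed=.012,until_force=4)); st("stop?"); sleep(.2); st("stop?")
```

```text
(20, True) t 12.81 p [0.607  0.0217 0.2109] F [-1.08 -0.59  5.42] M [0.07 0.2  0.02] w 0.108 g 60.1
```

Run:
```python
from h import *
a=np.radians(3.3);e=np.array([-np.sin(a),np.cos(a),0]);p0=np.array([.607,.0206,.2108])
for k in(8,20,35,50,62):
    r=move_l(list(p0+e*k/1000),speed=.03,until_force=10); s=st((k,r))
    if r: break
```

```text
(8, False) t 13.19 p [0.6067 0.0274 0.2109] F [ 0.51 -3.68  5.01] M [-0.88 -0.06 -0.05] w 0.105 g 60.1
(20, False) t 13.74 p [0.6061 0.0395 0.2109] F [ 0.2  -3.72  4.22] M [-0.83 -0.07 -0.02] w 0.106 g 60.1
(35, False) t 14.39 p [0.6052 0.0543 0.2109] F [-0.18 -3.83  4.91] M [-0.85 -0.05  0.01] w 0.106 g 60.1
(50, False) t 15.04 p [0.6044 0.0693 0.2109] F [-0.06 -4.61  5.1 ] M [-0.85 -0.11  0.03] w 0.106 g 60.1
(62, False) t 15.59 p [0.6037 0.0814 0.2109] F [ 0.2  -3.17  5.73] M [-0.82 -0.06  0.02] w 0.109 g 60.1
```

Run:
```python
from h import *
a=np.radians(3.3);e=np.array([-np.sin(a),np.cos(a),0]);p0=np.array([.607,.0206,.2108])
x=.062
while x<.095:
    x+=.0007; move_l(list(p0+e*x),speed=.015); f=np.mean([(state()["force"],sleep(.01))[0]@e for _ in range(6)])
    print(round(x*1000,1),round(f,2),end="; ")
    if f<-8: break
st("end"); sleep(.3); st()
```

```text
62.7 -4.54; 63.4 -5.25; 64.1 -5.21; 64.8 -5.79; 65.5 -5.58; 66.2 -5.56; 66.9 -5.76; 67.6 -5.75; 68.3 -5.51; 69.0 -5.59; 69.7 -5.51; 70.4 -5.48; 71.1 -5.67; 71.8 -5.51; 72.5 -5.76; 73.2 -5.38; 73.9 -5.73; 74.6 -5.61; 75.3 -5.42; 76.0 -5.78; 76.7 -5.53; 77.4 -5.62; 78.1 -5.88; 78.8 -5.79; 79.5 -5.8; 80.2 -7.22; 80.9 -8.5; end t 23.69 p [0.6028 0.0984 0.2109] F [-0.86 -8.78  6.72] M [-2.09  0.02  0.05] w 0.107 g 60.4
 t 23.99 p [0.6028 0.0984 0.2109] F [-0.2  -8.57  6.81] M [-2.02  0.06  0.05] w 0.105 g 60.4
```

Run:
```python
from h import *
a=np.radians(3.3);e=np.array([-np.sin(a),np.cos(a),0]);p0=np.array([.607,.0206,.2108])
move_l(list(p0+e*.0814),speed=.01); sleep(.2); st("press")
move_gripper(.4); st("open")
p=p0+e*.0814
move_l([p[0],p[1],.31],speed=.1); sleep(.5); st("up")
c=camera("scene");cv2.imwrite("pics/s4.png",np.clip(cv2.resize(c["color"][110:290,240:420],None,fx=3.3,fy=3.3)[...,::-1].astype(float)*1.6,0,255).astype(np.uint8))
W=cloud(camera("top")).reshape(-1,3);m=(W[:,2]>.205)&(W[:,2]<.235)&(abs(W[:,0]-.6)<.06)&(abs(W[:,1]-.1)<.06);print(m.sum(),W[m].mean(0) if m.any() else 0, W[m][:,2].max() if m.any() else 0)
```

```text
press t 24.44 p [0.6028 0.0986 0.2109] F [-0.05 -8.59  7.58] M [-2.26  0.06  0.03] w 0.105 g 60.4
open t 24.81 p [0.602  0.1023 0.2105] F [0.12 0.25 0.31] M [-0.03  0.01  0.01] w 0.4 g 0.0
up t 26.45 p [0.6023 0.1019 0.31  ] F [ 0.44 -0.87 -0.42] M [ 0.02 -0.01  0.01] w 0.401 g 0.0
0 0 0
```

View pics/s4.png

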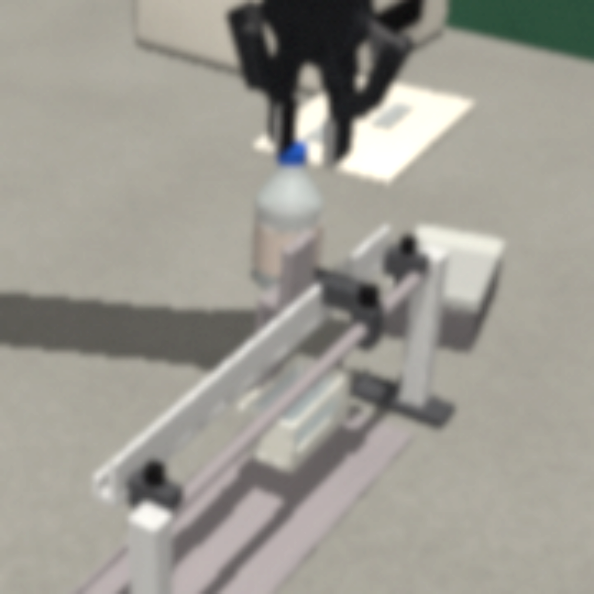

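The rack hangs in the channel next to the stop, with the tab at about (300,265). I'll move the arm clear and check the seating height, tilt and gap to the stop.

Run:
```python
from h import *
move_l([.602,.1,.34],speed=.15); goto([.45,-.25,.34],q(3.3)); st()
ct=camera("top");T=cloud(ct);S=cloud(camera("scene"))
R=np.array([[np.cos(np.radians(3.3)),np.sin(np.radians(3.3))],[-np.sin(np.radians(3.3)),np.cos(np.radians(3.3))]])
for n,W in(("top",T),("scene",S)):
    P=W.reshape(-1,3);P=P[(abs(P[:,0]-.6)<.08)&(abs(P[:,1]-.1)<.08)]
    for l,h in((.04,.075),(.075,.1),(.188,.2),(.2,.213),(.213,.24)):
        Q=P[(P[:,2]>l)&(P[:,2]<h)]
        if len(Q)>4:
            U=Q[:,:2]@R.T; print(n,l,h,len(Q),"x",np.percentile(U[:,0],[3,50,97]).round(4),"y",np.percentile(U[:,1],[3,50,97]).round(4),"zmax",Q[:,2].max().round(4))
    Q=P[P[:,2]>.213]
    if len(Q)>5: # slope of tab top along y
        U=Q[:,:2]@R.T; print("slope",np.polyfit(U[:,1],Q[:,2],1))
a=cv2.resize(ct["color"][120:270,165:375],None,fx=3.8,fy=3.8,interpolation=2)
cv2.imwrite("pics/t5.png",np.clip(a[...,::-1].astype(float)*1.6,0,255).astype(np.uint8))
```

```text
t 28.32 p [ 0.4507 -0.2489  0.34  ] F [ 0.47 -0.06 -0.21] M [ 0.   -0.01 -0.01] w 0.402 g 0.0
top 0.04 0.075 218 x [0.588 0.602 0.621] y [0.0179 0.0451 0.104 ] zmax 0.0748
top 0.075 0.1 150 x [0.5858 0.5919 0.6132] y [0.0182 0.0543 0.1055] zmax 0.0974
top 0.188 0.2 26 x [0.6027 0.6031 0.604 ] y [0.0456 0.0637 0.0789] zmax 0.1994
top 0.2 0.213 23 x [0.6023 0.6029 0.6081] y [0.0443 0.0591 0.0779] zmax 0.212
top 0.213 0.24 107 x [0.6024 0.6065 0.612 ] y [0.0455 0.0622 0.0792] zmax 0.2242
slope [0.05174919 0.21673976]
scene 0.04 0.075 312 x [0.5921 0.6314 0.6376] y [0.0163 0.0381 0.1051] zmax 0.0749
scene 0.075 0.1 360 x [0.5868 0.6099 0.6362] y [0.0172 0.0611 0.1053] zmax 0.0994
scene 0.188 0.2 41 x [0.6041 0.611  0.6129] y [0.0439 0.0506 0.075 ] zmax 0.1999
scene 0.2 0.213 48 x [0.6031 0.6111 0.613 ] y [0.0434 0.0555 0.0806] zmax 0.213
scene 0.213 0.24 57 x [0.6019 0.6089 0.6121] y [0.0442 0.0593 0.0798] zmax 0.2227
slope [0.03339394 0.21715772]
```

View pics/t5.png

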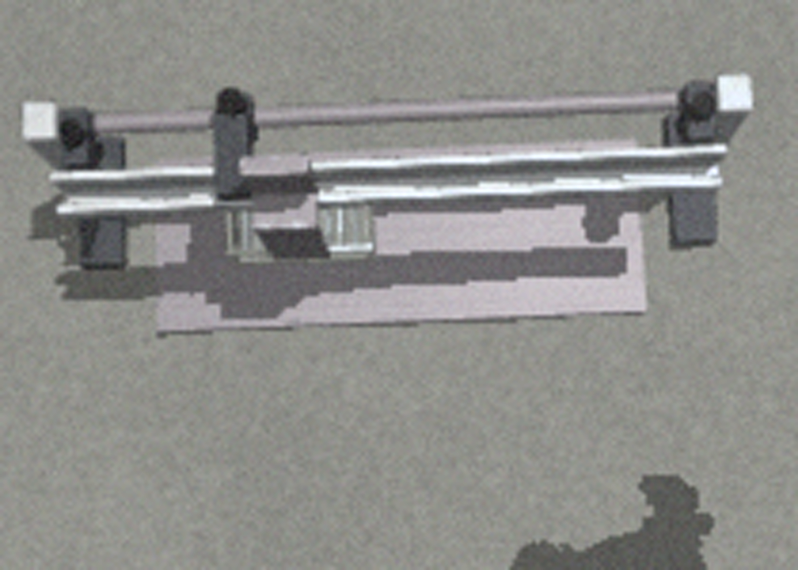

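The top view shows the hanger's side against the stop at about (240,170) and the tongue in the channel. I'll check the tilt once more before handing in.

Run:
```python
from h import *
a=np.radians(3.3);R=np.array([[np.cos(a),np.sin(a)],[-np.sin(a),np.cos(a)]])
def ana(T,z0,xr,yr,R,l):
    P=T.reshape(-1,3);U=P[:,:2]@R.T
    m=(P[:,2]>z0)&(P[:,2]<z0+.025)&(U[:,0]>xr[0])&(U[:,0]<xr[1])&(U[:,1]>yr[0])&(U[:,1]<yr[1])
    p=np.polyfit(U[m,1],P[m,2],1);print(l,m.sum(),"tilt deg",np.degrees(np.arctan(p[0])).round(2),"z mean",P[m,2].mean().round(4))
T=np.nanmean([cloud(camera("top")) for _ in range(6)],0)
ana(T,.21,(.6045,.6105),(.047,.077),R,"now tab"); ana(T,.158,(.577,.590),(.047,.077),R,"now bridge")
b=np.radians(-10.5);R0=np.array([[np.cos(b),np.sin(b)],[-np.sin(b),np.cos(b)]]);c=R0@[.449,.13]
ana(np.load("top_w.npy"),.168,(c[0]-.003,c[0]+.003),(c[1]-.015,c[1]+.015),R0,"start tab")
ana(T,.165,(.600,.62),(-.12,-.02),R,"wall top");st()
```

```text
now tab 45 tilt deg 0.08 z mean 0.2209
now bridge 49 tilt deg 2.91 z mean 0.169
start tab 41 tilt deg 1.87 z mean 0.1778
wall top 164 tilt deg -0.23 z mean 0.175
 t 28.73 p [ 0.4502 -0.2498  0.34  ] F [-0.08  0.37 -0.48] M [ 0.01  0.02 -0.  ] w 0.403 g 0.0
```

```bash
python3 -c "
from workcell import *
print(sign_off())"
```

```text
the job is handed in; nothing more can be done
None
```

The job is handed in at about 29 s of the 45 s: the rack hangs level and fully seated in the channel, resting against the stop, with the arm well clear and no other bench item touched.

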